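Line up the desk jars by height

TASK

Line the four glass jars up by height on the cork pads, one centred on each pad, with the tallest next to the planter and each next one lower, so that the lowest is at the far end. They are glass: keep them upright, set them down rather than dropping them, and leave the planter where it is.

Things in the scene. Friction and masses are not known exactly. Their poses are not given: they have to be found in the camera images.
- jar_a: the smallest and lowest of four lidded round storage jars: clear glass with a white paper band and a steel twist lid (closed, it does not come off); 38 mm diameter all the way up (lid 2 mm less), 48 mm high. Origin: centre of its underside, z up. The jars start on the robot's side of the ledge
- jar_b: the second lowest of four lidded round storage jars: clear glass with a white paper band and a steel twist lid (closed, it does not come off); 44 mm diameter all the way up (lid 2 mm less), 62 mm high. Origin: centre of its underside, z up
- jar_c: the second tallest of four lidded round storage jars: clear glass with a white paper band and a steel twist lid (closed, it does not come off); 50 mm diameter all the way up (lid 2 mm less), 78 mm high. Origin: centre of its underside, z up
- jar_d: the largest and tallest of four lidded round storage jars: clear glass with a white paper band and a steel twist lid (closed, it does not come off); 56 mm diameter all the way up (lid 2 mm less), 96 mm high. Origin: centre of its underside, z up. Among the jars lie a note block and a roll of tape, under 25 mm high; centres of all six are 100 mm or more apart
- pad_1: round cork pad, 64 mm across, 3 mm thick, fixed on a low clear acrylic ledge; one of four equal pads in a straight row 75 mm apart, this one first from the +y end of the row. Origin: centre of its underside, so its top, where a jar stands, is 3 mm above (15 mm above the desk). The ledge is 85 x 320 x 12 mm, its long side along the row
- pad_2: round cork pad, 64 mm across, 3 mm thick, fixed on a low clear acrylic ledge; one of four equal pads in a straight row 75 mm apart, this one second from the +y end of the row. Origin: centre of its underside, so its top, where a jar stands, is 3 mm above (15 mm above the desk). All pads have the same heading, y along the row
- pad_3: round cork pad, 64 mm across, 3 mm thick, fixed on a low clear acrylic ledge; one of four equal pads in a straight row 75 mm apart, this one third from the +y end of the row. Origin: centre of its underside, so its top, where a jar stands, is 3 mm above (15 mm above the desk). All pads have the same heading, y along the row
- pad_4: round cork pad, 64 mm across, 3 mm thick, fixed on a low clear acrylic ledge; one of four equal pads in a straight row 75 mm apart, this one last, at the -y end of the row. Origin: centre of its underside, so its top, where a jar stands, is 3 mm above (15 mm above the desk). All pads have the same heading, y along the row
- planter: white ceramic planter with a small succulent, 86 mm across, about 105 mm high, 0.7 kg, loose, on the desk beyond one end of the ledge, in line with the row, 132 mm from the centre of the nearest pad. A fixed pencil cup, 66 mm across and 155 mm high with its pencils, stands likewise at the other end. Origin: centre of its underside
There are look-alikes about, which are no part of the job. Leave any yellow look-alike of the jar_b alone.

How it is judged (in metres and radians):
At the end, for the whole second after the job is handed in: Each jar stands upright (within 0.08 rad), released and at rest (below 0.02 m/s) with its foot on its pad (underside 12 to 18 mm above the desk), its centre within 12 mm of the pad's centre horizontally; tallest on the pad next to the planter, then in falling order of height to the far end ((((horizontal distance between planter and pad_1 below 0.2 m and horizontal distance between planter and pad_4 above 0.2 m) and horizontal distance between jar_a and pad_4 below 0.012 m and horizontal distance between jar_b and pad_3 below 0.012 m and horizontal distance between jar_c and pad_2 below 0.012 m and horizontal distance between jar_d and pad_1 below 0.012 m) or ((horizontal distance between planter and pad_4 below 0.2 m and horizontal distance between planter and pad_1 above 0.2 m) and horizontal distance between jar_a and pad_1 below 0.012 m and horizontal distance between jar_b and pad_2 below 0.012 m and horizontal distance between jar_c and pad_3 below 0.012 m and horizontal distance between jar_d and pad_4 below 0.012 m)) and height (world z) of jar_a between 0.012 and 0.018 m and angle between each of jar_a, jar_b, jar_c, jar_d's own z axis and vertical below 0.08 rad and linear speed of each of jar_a, jar_b, jar_c, jar_d below 0.02 m/s and contact force between the fingers and jar_a below 0.1 N and height (world z) of jar_b between 0.012 and 0.018 m and contact force between the fingers and jar_b below 0.1 N and height (world z) of jar_c between 0.012 and 0.018 m and contact force between the fingers and jar_c below 0.1 N and height (world z) of jar_d between 0.012 and 0.018 m and contact force between the fingers and jar_d below 0.1 N); the robot touches nothing.
It fails at once if a jar is tipped by more than 0.6 rad (angle between any of jar_a, jar_b, jar_c, jar_d's own z axis and vertical above 0.6 rad).
It fails at once if a jar is dropped: it falls free faster than 0.7 m/s (about 25 mm) ((linear speed of jar_a above 0.7 m/s and contact force between the fingers and jar_a below 0.05 N) or (linear speed of jar_b above 0.7 m/s and contact force between the fingers and jar_b below 0.05 N) or (linear speed of jar_c above 0.7 m/s and contact force between the fingers and jar_c below 0.05 N) or (linear speed of jar_d above 0.7 m/s and contact force between the fingers and jar_d below 0.05 N)).
It fails at once if the planter is moved more than 25 mm (distance of planter from where it was at the start of the episode above 0.025 m).
It also fails if it takes over 115 s, if anything falls off the work surface, if the arm or the gripper's body presses on something with over 40 N, if the wrist force passes 120 N, or if a joint passes its speed limit or range.

ROBOT

A 6-joint arm with a two-finger parallel gripper is mounted at the origin on the work surface. World frame = base frame: x ahead of the robot, y to its left, z up, the work surface at z = 0. Lengths are in m, angles in degrees, forces in N, time in s.
With the tool pointing down it reaches from about 0.325 to 0.9 m from the base axis. Payload 3.5 kg.
Tool frame: the origin (TCP) lies midway between the tips of the shut fingers; the grasp point (between the pads) lies 19 mm behind it; z points along the fingers, y is the line along which they close (so a half turn about z gives the same grasp; the last joint's range is limited). The gripper opens to 85 mm and grips with 20 to 120 N. Pads are 22 mm wide; open, the fingers measure 114 mm over their backs; the gripper's body (76 mm by 85 mm) begins 54 mm behind the grasp point. The pads swing forward as they close: fully open they stand 13 mm farther back than shut.
Start: joints at [67.758, 15.837, -1.513, 72.651, 0, 84.076], TCP at [0.176, 0.6, 0.231] pointing down, gripper open.
Joint ranges: [-178.77, 178.77], [-48.84, 107.48], [-61.69, 71.31], [-111.58, 123.2], [-90, 87.43], [-180, 180]. Speed limits (degrees/s): [147.25, 147.25, 180, 180, 180, 180].

INTERFACE

Orientations are given as a 3x3 rotation matrix whose columns are the frame's x, y, z axes.
In Python, from station import manip, get_image, workorder gives the robot as it stands. The module is installed in compiled form; this text tells all that it offers.
- The arm moves only by the tool servo_tool, never from a script. Its argument "targets" is text: rows parted by semicolons, each of 7 numbers parted by spaces: the finger opening in cm, from 0 to 8.54, then the shift along the world's x, y, z in cm, then the turn, a rotation vector about the world's x, y, z in rad. In form: jaw dx dy dz wx wy wz; .... A call has 1 to 12 rows; each row shifts and turns the commanded pose from where the row before left it; what a row does not reach is not made up. A row lasts 1/12 s, in which the tool goes at most 41.7 mm and 7.16 degrees, less where a joint would pass 70% of its speed; a pose out of reach is approached as far as the arm can. A call with a gripper value outside its range is refused whole. The fingers move at their own pace and stop on an object; "newtons" is the grip in N (left out, the last holds). Time passes only in rows, so rows that do not move let the fingers close. It gives the time, the measured TCP pose, the force, the opening and the grip force at its end, in the units of the state.
- manip.state(): the state, without advancing time (a new reading comes with each control period).
- get_image(name): name is "side" or "top"; returns a dict with "img" (400x640x3 uint8, red, green, blue), "depth" (400x640 float32, m along the optical axis (not along the pixel's ray), 0 where there is no reading), "fx", "fy", "cx", "cy" (pixels), "R" (3x3) and "t" (3): a world point X has camera coordinates R X + t. Camera axes: x right, y down, z forward; pixel columns grow to the right and rows downward; lengths in m; the calibration is good to about 2 mm. A picture is of the moment at which its call begins.
- workorder.close_job(): hands the job in; it is judged then, once.
The state is a dict: "time": time; "qpos": joint angles; "joint_velocities": joint speeds; "effort": joint torques, N m; "tool_pos": TCP position; "tool_rot": TCP orientation; "ft_force": force on the tool from outside, world axes, zero at the start; "moment": the same for the moment, N m; "finger_gap": finger opening in m; "grip_force": force on a finger pad.
Only numpy, scipy, OpenCV 4.12 (cv2) and the standard library are available. Lean on these libraries where they do the work, as an engineer would, in place of code of your own. Each camera call takes 0.05 s, during which the arm holds its last target. There are 200 camera calls.

## Working session

There is one attempt and no reset: what is moved stays moved. The work goes in short steps, Python scripts to look and compute and a tool call to move; the robot and the scene stay as the last step left them, time stands still between calls to the robot, and variables do not carry over. Pictures are saved under pics/ and viewed, at most 14 in all, crops included, and the job is handed in when it is done.

Besides the shell and the picture viewer there is one more tool, called after "Emit:" by a JSON object that holds its "api" and its "payload", one argument or row to a line. servo_tool: Moves the arm, as the interface text tells. Its arguments: {"type":"object","properties":{"targets":{"type":"string"},"newtons":{"type":"number"}},"required":["targets"]}

```bash
mkdir -p pics
cat > h.py <<'E'
import numpy as np, cv2
from station import manip, get_image, workorder
def grab(n, name=None):
    d=get_image(n)
    if name: cv2.imwrite(f'pics/{name}.png', d['img'][:,:,::-1])
    return d
def cloud(d):
    v,u=np.mgrid[0:400,0:640]; z=d['depth']
    c=np.stack([(u-d['cx'])/d['fx']*z,(v-d['cy'])/d['fy']*z,z],-1)
    w=(c-np.array(d['t']))@np.array(d['R']); w[z<=0]=np.nan
    return w
E
python3 - <<'E'
from h import *
for n in('top','side'):
    d=grab(n,n+'0'); np.savez(n+'0',**d); print(n,-np.array(d['R']).T@d['t'],d['fx'])
s=manip.state(); print(s)
E
```

```text
top [ 0.42829239 -0.03967354  1.19770648] 484.2646489358568
side [0.21078541 0.42138681 0.67238491] 389.0615730468102
{'time': 0.1, 'qpos': array([ 6.77580037e+01,  1.58750767e+01, -1.58986382e+00,  7.26513824e+01,
       -3.08741496e-05,  8.40756407e+01]), 'joint_velocities': array([ 0.06469088, -0.08150302,  0.18907565,  0.12345384, -0.03761857,
        0.17122848]), 'effort': array([ 1.25012157e-04, -4.46706891e+01,  2.96129769e+01,  8.46899551e-03,
       -1.67122162e-04, -2.69137779e-06]), 'tool_pos': array([0.17534078, 0.59916125, 0.23025977]), 'tool_rot': array([[-9.59718771e-01,  2.80961370e-01, -7.67977741e-04],
       [ 2.80962342e-01,  9.59716953e-01, -1.87935973e-03],
       [ 2.09013773e-04, -2.01942964e-03, -9.99997939e-01]]), 'ft_force': array([-0.4956382 ,  0.22189562,  0.61040693]), 'moment': array([-0.02180539, -0.05327854,  0.0295515 ]), 'grip_force': 0.0, 'finger_gap': 0.08580772978820564}
```

View pics/top0.png

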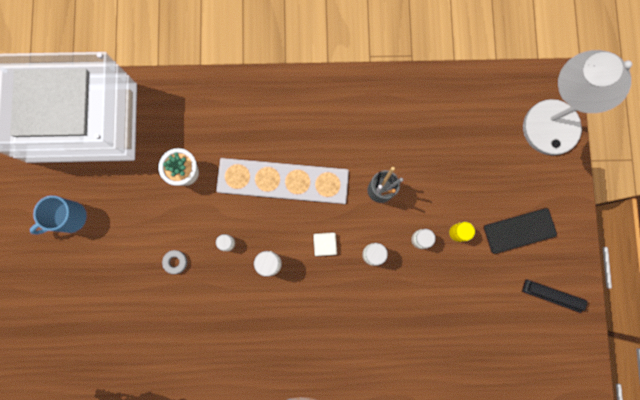

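View pics/side0.png

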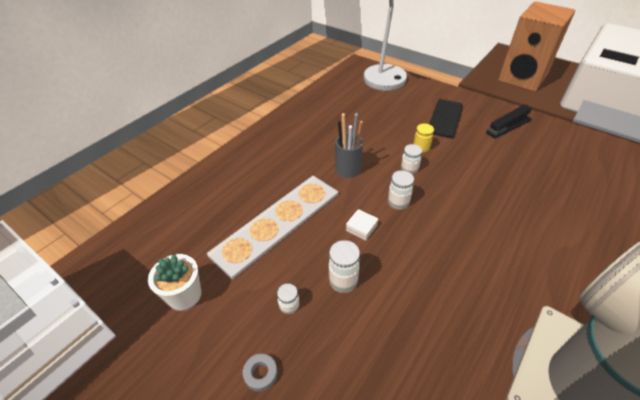

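The top view shows the planter at (178,167), at the left (+y) end of the row, and the pads at (237,177), (267,180), (297,182) and (328,184). The jar candidates are (226,243), (267,264), (375,254), (424,239) and a yellow one at (462,232). The note block is at (325,244), the tape at (174,262) and the pencil cup at (384,187). Next I measure the lids and pads.

Run:
```python
from h import *
d=dict(np.load('top0.npz')); w=cloud(d); hsv=cv2.cvtColor(d['img'],cv2.COLOR_RGB2HSV)
def ray(u,v,z):
    c=-d['R'].T@d['t']; r=d['R'].T@np.array([(u-d['cx'])/d['fx'],(v-d['cy'])/d['fy'],1]); return c+r*(z-c[2])/r[2]
v,u=np.mgrid[0:400,0:640]
for n,(cu,cv) in dict(a=(226,243),d=(267,264),c=(375,254),b=(424,239),yel=(462,232)).items():
    m=(np.hypot(u-cu,v-cv)<20)
    zt=np.nanpercentile(w[m][:,2],97); zt=np.nanmedian(w[m&(w[...,2]>zt-.006)][:,2])
    mm=m&(w[...,2]>zt-.006); p=w[mm]
    (x,y),r=cv2.minEnclosingCircle(p[:,:2].astype(np.float32))
    print(n,'ztop',zt.round(4),'mean',p[:,:2].mean(0).round(4),'circ',round(x,4),round(y,4),'dia',round(2000*r,1),'n',mm.sum(),'area dia',2e3*np.sqrt(mm.sum()*(1.2-zt)**2/d['fx']**2/np.pi))
P=[]
for cu,cv in[(237,177),(267,180),(297,182),(328,184)]:
    m=(np.hypot(u-cu,v-cv)<19)&(hsv[...,1]>70)
    n,l,s,c=cv2.connectedComponentsWithStats(m.astype(np.uint8))
    i=1+s[1:,4].argmax(); p=ray(*c[i],.015); P.append(p)
    print('pad',c[i],s[i],p.round(4),'depth z',np.nanmedian(w[l==i][:,2]),np.nanmedian(w[l==i],0))
P=np.array(P); print(np.linalg.norm(np.diff(P[:,:2],axis=0),axis=1))
for cu,cv in[(178,167),(384,187)]:
    m=(np.hypot(u-cu,v-cv)<26)&(w[...,2]>.05); p=w[m]; print(cv2.minEnclosingCircle(p[p[:,2]>.085][:,:2].astype(np.float32)),np.nanmax(p[:,2]))
print('table',np.nanmedian(w[200:230,250:400][...,2]))
a=cv2.resize(d['img'][140:290,150:490],None,fx=2.3,fy=2.3,interpolation=cv2.INTER_CUBIC); cv2.imwrite('pics/crop1.png',a[:,:,::-1])
```

```text
a ztop 0.0472 mean [0.487 0.172] circ 0.487 0.1727 dia 37.9 n 187 area dia 36.730717753227964
d ztop 0.0956 mean [0.4344 0.0678] circ 0.4343 0.0674 dia 55.3 n 453 area dia 54.77181999358218
c ztop 0.0778 mean [ 0.4509 -0.1843] circ 0.451 -0.1843 dia 49.8 n 339 area dia 48.143190785114925
b ztop 0.0613 mean [ 0.4851 -0.3031] circ 0.485 -0.3035 dia 44.3 n 254 area dia 42.285825264816154
yel ztop 0.0619 mean [ 0.4998 -0.3974] circ 0.5008 -0.3977 dia 44.1 n 257 area dia 42.513938182158995
pad [237.04621849 176.14285714] [225 164  25  25 476] [0.6493 0.1443 0.015 ] depth z 0.014623982815651986 [0.64949194 0.14445832 0.01462398]
pad [267.09894737 178.75368421] [255 167  25  24 475] [0.6412 0.0701 0.015 ] depth z 0.014623602128507666 [0.64069481 0.07032201 0.0146236 ]
pad [297.28991597 181.56932773] [285 170  25  24 476] [ 0.6326 -0.0045  0.015 ] depth z 0.014611270080527936 [ 0.63313363 -0.00410841  0.01461127]
pad [327.41014799 184.29386892] [315 172  25  25 473] [ 0.6242 -0.0789  0.015 ] depth z 0.014750381714787344 [ 0.62442534 -0.07866739  0.01475038]
[0.07467979 0.07505517 0.07483921]
((0.6654090285301208, 0.2754806876182556), 0.03140098601579666) 0.10783212913114448
((0.6110147833824158, -0.2096603661775589), 0.032930366694927216) 0.1571022241198601
table -0.0003749792372566055
```

View pics/crop1.png

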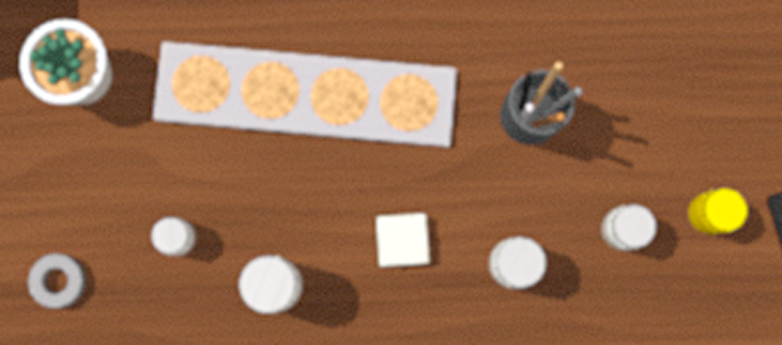

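The heights (47, 61, 78 and 96 mm) and diameters match a, b, c and d. There are two jar_b candidates. The white one at (424,239) is the glass jar with a steel lid, and the yellow one at (462,232) is the look-alike, as the crop confirms. The pads measure 75 mm apart, so the measurement holds. pad_1 is next to the planter. The row axis is about −6.4° from y, so the fingers will close across the row with tool y at −6.4°, which is a −80° turn. I start with jar_d.

Emit:
{"api": "servo_tool", "payload": {
  "targets": "8.5 1.5 -3 -0.2 0 0 -0.1165;8.5 1.5 -3 -0.2 0 0 -0.1165;8.5 1.5 -3 -0.2 0 0 -0.1165;8.5 1.5 -3 -0.2 0 0 -0.1165;8.5 1.5 -3 -0.2 0 0 -0.1165;8.5 1.5 -3 -0.2 0 0 -0.1165;8.5 1.5 -3 -0.2 0 0 -0.1165;8.5 1.5 -3 -0.2 0 0 -0.1165;8.5 1.5 -3 -0.2 0 0 -0.1165;8.5 1.5 -3 -0.2 0 0 -0.1165;8.5 1.5 -3 -0.2 0 0 -0.1165;8.5 1.5 -3 -0.2 0 0 -0.1165",
  "newtons": 40
}}

```text
time: 1.1
tool_pos: [0.3556, 0.2382, 0.2069]
tool_rot: [[0.117, 0.993, -0.0], [0.993, -0.117, -0.0], [-0.0, -0.0, -1.0]]
ft_force: [0.6, 0.3, 0.4]
finger_gap: 0.0848
grip_force: 0.0
```

Emit:
{"api": "servo_tool", "payload": {
  "targets": "8.5 1.3 -2.85 -0.5 0 0 0;8.5 1.3 -2.85 -0.5 0 0 0;8.5 1.3 -2.85 -0.5 0 0 0;8.5 1.3 -2.85 -0.5 0 0 0;8.5 1.3 -2.85 -0.5 0 0 0;8.5 1.3 -2.85 -0.5 0 0 0;8.5 0 0 0 0 0 0;8.5 0 0 0 0 0 0;8.5 0 0 0 0 0 0"
}}

```text
time: 1.85
tool_pos: [0.433, 0.069, 0.177]
tool_rot: [[0.112, 0.994, -0.001], [0.994, -0.112, 0.0], [0.0, -0.001, -1.0]]
ft_force: [-0.3, 0.5, 0.4]
finger_gap: 0.0854
grip_force: 0.0
```

Emit:
{"api": "servo_tool", "payload": {
  "targets": "8.5 0 -0.1 -2 0 0 0;8.5 0 0 -2 0 0 0;8.5 0 0 -2 0 0 0;8.5 0 0 -2 0 0 0;8.5 0 0 -2 0 0 0;8.5 0 0 -2 0 0 0;8.5 0 0 -1.2 0 0 0;8.5 0 0 0 0 0 0;8.5 0 0 0 0 0 0"
}}

```text
time: 2.6
tool_pos: [0.4324, 0.0689, 0.045]
tool_rot: [[0.11, 0.994, -0.002], [0.994, -0.11, 0.0], [-0.0, -0.002, -1.0]]
ft_force: [-0.2, 0.5, -0.4]
finger_gap: 0.0848
grip_force: 0.0
```

Emit:
{"api": "servo_tool", "payload": {
  "targets": "4.5 0 0 0 0 0 0;4.5 0 0 0 0 0 0;4.5 0 0 0 0 0 0;4.5 0 0 0 0 0 0;4.5 0 0 0 0 0 0;4.5 0 0 0 0 0 0;4.5 0 0 0 0 0 0;4.5 0 0 0 0 0 0;4.5 0 0 0 0 0 0"
}}

```text
time: 3.35
tool_pos: [0.4345, 0.0681, 0.0468]
tool_rot: [[0.112, 0.994, 0.002], [0.994, -0.112, 0.001], [0.001, 0.002, -1.0]]
ft_force: [-1.8, 0.2, 5.9]
finger_gap: 0.0544
grip_force: 41.7
```

Emit:
{"api": "servo_tool", "payload": {
  "targets": "4.5 0 0 0.5 0 0 0;4.5 0 0 0.5 0 0 0;4.5 0 0 1 0 0 0;4.5 0 0 1 0 0 0;4.5 0 0 1 0 0 0;4.5 0 0 0 0 0 0;4.5 0 0 0 0 0 0",
  "newtons": 50
}}

```text
time: 3.93
tool_pos: [0.4348, 0.0678, 0.0865]
tool_rot: [[0.112, 0.994, 0.003], [0.994, -0.112, 0.0], [0.0, 0.003, -1.0]]
ft_force: [-0.7, -0.8, -2.6]
finger_gap: 0.0549
grip_force: 53.5
```

Run:
```python
from h import *
d=grab('side'); a=cv2.resize(d['img'][150:350,230:450],None,fx=2.7,fy=2.7,interpolation=cv2.INTER_CUBIC); cv2.imwrite('pics/s1.png',a[:,:,::-1])
s=manip.state(); print(s['tool_pos'],s['finger_gap'],s['ft_force'])
```

```text
[0.43399689 0.0678153  0.08578227] 0.05480640590347166 [-0.73356609 -0.05281392 -2.71877958]
```

View pics/s1.png

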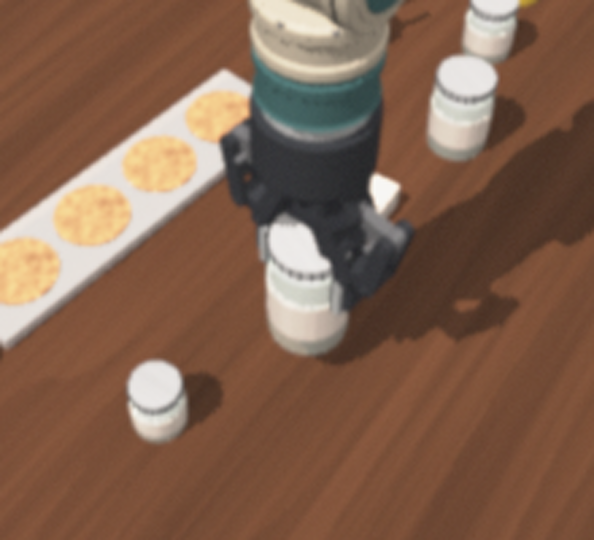

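jar_d is held upright in the crop at about (305,290), clear of the desk. I carry it to pad_1.

Emit:
{"api": "servo_tool", "payload": {
  "targets": "4.5 1 0.3 0 0 0 0;4.5 2 0.7 0 0 0 0;4.5 2.5 0.9 0 0 0 0;4.5 2.5 0.9 0 0 0 0;4.5 2.5 0.9 0 0 0 0;4.5 2.5 0.9 0 0 0 0;4.5 2.5 0.9 0 0 0 0;4.5 2.5 0.9 0 0 0 0;4.5 2 0.7 0 0 0 0;4.5 1 0.4 0 0 0 0;4.5 0.5 0.1 0 0 0 0;4.5 0 0 0 0 0 0"
}}

```text
time: 4.98
tool_pos: [0.6497, 0.1442, 0.0841]
tool_rot: [[0.111, 0.994, -0.001], [0.994, -0.111, -0.0], [-0.0, -0.001, -1.0]]
ft_force: [-0.3, -1.0, -3.1]
finger_gap: 0.0548
grip_force: 53.6
```

Emit:
{"api": "servo_tool", "payload": {
  "targets": "4.5 0 0 -1 0 0 0;4.5 0 0 -0.6 0 0 0;4.5 0 0 -0.3 0 0 0;4.5 0 0 -0.2 0 0 0;4.5 0 0 0 0 0 0;4.5 0 0 0 0 0 0"
}}

```text
time: 5.48
tool_pos: [0.6482, 0.1437, 0.0642]
tool_rot: [[0.112, 0.994, -0.0], [0.994, -0.112, -0.0], [-0.0, -0.0, -1.0]]
ft_force: [-0.8, -0.6, -2.9]
finger_gap: 0.0547
grip_force: 53.6
```

Emit:
{"api": "servo_tool", "payload": {
  "targets": "4.5 0 0 -0.1 0 0 0;4.5 0 0 -0.1 0 0 0;4.5 0 0 -0.1 0 0 0;4.5 0 0 0 0 0 0;4.5 0 0 0 0 0 0"
}}

```text
time: 5.9
tool_pos: [0.6489, 0.1439, 0.062]
tool_rot: [[0.112, 0.994, 0.001], [0.994, -0.112, 0.0], [0.0, 0.001, -1.0]]
ft_force: [-0.4, -0.2, -0.0]
finger_gap: 0.055
grip_force: 53.7
```

Emit:
{"api": "servo_tool", "payload": {
  "targets": "6 0 0 0 0 0 0;8.5 0 0 0 0 0 0;8.5 0 0 0 0 0 0;8.5 0 0 0 0 0 0;8.5 0 0 0 0 0 0;8.5 0 0 1 0 0 0;8.5 0 0 2 0 0 0;8.5 0 0 2.5 0 0 0;8.5 0 0 2.5 0 0 0;8.5 0 0 2.5 0 0 0;8.5 0 -1 0 0 0 0;8.5 -1 -1.5 0 0 0 0"
}}

```text
time: 6.9
tool_pos: [0.6423, 0.1195, 0.17]
tool_rot: [[0.11, 0.994, 0.008], [0.994, -0.11, 0.001], [0.002, 0.008, -1.0]]
ft_force: [0.3, -0.2, 0.4]
finger_gap: 0.0847
grip_force: 0.0
```

Emit:
{"api": "servo_tool", "payload": {
  "targets": "8.5 -1.7 -2.8 0 0 0 0;8.5 -1.7 -2.8 0 0 0 0;8.5 -1.7 -2.8 0 0 0 0;8.5 -1.7 -2.8 0 0 0 0;8.5 -1.7 -2.8 0 0 0 0;8.5 -1.7 -2.8 0 0 0 0;8.5 -1.7 -2.8 0 0 0 0;8.5 -1.7 -2.8 0 0 0 0;8.5 -1.7 -2.8 0 0 0 0;8.5 -1.7 -2.8 0 0 0 0;8.5 -1.7 -2.3 0 0 0 0;8.5 0 0 0 0 0 0"
}}

```text
time: 7.9
tool_pos: [0.449, -0.1874, 0.1666]
tool_rot: [[0.117, 0.993, -0.001], [0.993, -0.117, -0.002], [-0.002, -0.001, -1.0]]
ft_force: [-0.1, -0.7, -0.1]
finger_gap: 0.0849
grip_force: 0.0
```

```bash
cat >> h.py <<'E'
def find(d,guess,ztop,rad=.035):
    w=cloud(d); m=(np.hypot(w[...,0]-guess[0],w[...,1]-guess[1])<rad)&(abs(w[...,2]-ztop)<.008); p=w[m]
    (x,y),r=cv2.minEnclosingCircle(p[:,:2].astype(np.float32))
    return m.sum(),p.mean(0).round(4),(round(x,4),round(y,4),round(2e3*r,1))
E
python3 - <<'E'
from h import *
s=manip.state(); print(s['time'],s['tool_pos'])
d=grab('top'); print(find(d,(.6493,.1443),.111)); print(find(d,(.451,-.184),.078))
E
```

```text
7.9 [ 0.44896427 -0.18742958  0.16655902]
(np.int64(438), array([0.6483, 0.1431, 0.1103]), (0.6492, 0.1439, 55.6))
(np.int64(127), array([ 0.4491, -0.1715,  0.0776]), (0.4513, -0.1814, 46.5))
```

Emit:
{"api": "servo_tool", "payload": {
  "targets": "8.5 -0.1 0 -2 0 0 0;8.5 0 0 -2 0 0 0;8.5 0 0 -2 0 0 0;8.5 0 0 -2 0 0 0;8.5 0 0 -2 0 0 0;8.5 0 0 -2 0 0 0;8.5 0 0 -1.3 0 0 0;8.5 0 0 0 0 0 0;8.5 0 0 0 0 0 0"
}}

```text
time: 8.7
tool_pos: [0.4504, -0.1832, 0.0329]
tool_rot: [[0.111, 0.994, -0.001], [0.994, -0.111, 0.001], [0.001, -0.001, -1.0]]
ft_force: [0.9, 0.3, 0.5]
finger_gap: 0.085
grip_force: 0.0
```

Emit:
{"api": "servo_tool", "payload": {
  "targets": "4 0 0 0 0 0 0;4 0 0 0 0 0 0;4 0 0 0 0 0 0;4 0 0 0 0 0 0;4 0 0 0 0 0 0;4 0 0 0 0 0 0;4 0 0 0 0 0 0;4 0 0 0 0 0 0;4 0 0 0 0 0 0;4 0 0 0 0 0 0"
}}

```text
time: 9.53
tool_pos: [0.4516, -0.1847, 0.0349]
tool_rot: [[0.112, 0.994, 0.002], [0.994, -0.112, -0.001], [-0.001, 0.002, -1.0]]
ft_force: [-1.3, 1.4, 4.4]
finger_gap: 0.0484
grip_force: 51.4
```

Emit:
{"api": "servo_tool", "payload": {
  "targets": "4 0 0 0.5 0 0 0;4 0 0 0.5 0 0 0;4 0 0 1 0 0 0;4 0 0 1 0 0 0;4 0 0 1 0 0 0;4 0 0 0 0 0 0;4 0 0 0 0 0 0"
}}

```text
time: 10.12
tool_pos: [0.4516, -0.1848, 0.0746]
tool_rot: [[0.112, 0.994, 0.002], [0.994, -0.112, -0.001], [-0.001, 0.003, -1.0]]
ft_force: [-0.0, -0.4, -1.7]
finger_gap: 0.0486
grip_force: 52.0
```

Emit:
{"api": "servo_tool", "payload": {
  "targets": "4 0.8 1 0 0 0 0;4 1.5 2 0 0 0 0;4 1.9 2.6 0 0 0 0;4 1.9 2.6 0 0 0 0;4 1.9 2.6 0 0 0 0;4 1.9 2.6 0 0 0 0;4 1.9 2.6 0 0 0 0;4 1.9 2.6 0 0 0 0;4 1.9 2.6 0 0 0 0;4 1.9 2.6 0 0 0 0;4 1 1.2 0 0 0 0;4 0.5 0.4 0 0 0 0"
}}

```text
time: 11.12
tool_pos: [0.6418, 0.0722, 0.0726]
tool_rot: [[0.109, 0.994, 0.0], [0.994, -0.109, 0.001], [0.001, 0.0, -1.0]]
ft_force: [0.2, -0.2, -1.4]
finger_gap: 0.048
grip_force: 52.0
```

Emit:
{"api": "servo_tool", "payload": {
  "targets": "4 0 0.3 0 0 0 0;4 0 0.3 0 0 0 0;4 0 0 -1 0 0 0;4 0 0 -0.6 0 0 0;4 0 0 -0.3 0 0 0;4 0 0 -0.2 0 0 0;4 0 0 0 0 0 0;4 0 0 0 0 0 0"
}}

```text
time: 11.78
tool_pos: [0.6403, 0.0754, 0.0521]
tool_rot: [[0.112, 0.994, -0.0], [0.994, -0.112, -0.0], [-0.0, -0.0, -1.0]]
ft_force: [0.4, 1.0, -0.7]
finger_gap: 0.0487
grip_force: 52.1
```

I added 6 mm too much in y, so I take it back before setting the jar down.

Emit:
{"api": "servo_tool", "payload": {
  "targets": "4 0 0 0.3 0 0 0;4 0 -0.3 0 0 0 0;4 0 -0.3 0 0 0 0;4 0 0 -0.3 0 0 0;4 0 0 -0.1 0 0 0;4 0 0 -0.1 0 0 0;4 0 0 -0.1 0 0 0;4 0 0 0 0 0 0;4 0 0 0 0 0 0"
}}

```text
time: 12.53
tool_pos: [0.6404, 0.0698, 0.05]
tool_rot: [[0.112, 0.994, -0.0], [0.994, -0.112, -0.0], [-0.0, -0.0, -1.0]]
ft_force: [-3.2, -0.2, 4.7]
finger_gap: 0.0488
grip_force: 52.6
```

Emit:
{"api": "servo_tool", "payload": {
  "targets": "6 0 0 0 0 0 0;8.5 0 0 0 0 0 0;8.5 0 0 0 0 0 0;8.5 0 0 0 0 0 0;8.5 0 0 0 0 0 0;8.5 0 0 1 0 0 0;8.5 0 0 2 0 0 0;8.5 0 0 2.5 0 0 0;8.5 0 0 2.5 0 0 0;8.5 0 0 2.5 0 0 0;8.5 -1 -1 0 0 0 0;8.5 -2 -2 0 0 0 0"
}}

```text
time: 13.53
tool_pos: [0.6148, 0.0408, 0.1582]
tool_rot: [[0.109, 0.994, 0.009], [0.994, -0.109, 0.0], [0.001, 0.009, -1.0]]
ft_force: [0.3, 0.3, -0.1]
finger_gap: 0.0851
grip_force: 0.0
```

Emit:
{"api": "servo_tool", "payload": {
  "targets": "8.5 -2.5 -2.3 0 0 0 0;8.5 -2.5 -2.3 0 0 0 0;8.5 -2.5 -2.3 0 0 0 0;8.5 -2.5 -2.3 0 0 0 0;8.5 -2.5 -2.3 0 0 0 0;8.5 -2.5 -2.5 0 0 0 0;8.5 0.4 -3.4 0 0 0 0;8.5 0.4 -3.4 0 0 0 0;8.5 0.4 -3.4 0 0 0 0;8.5 0.4 -3.4 0 0 0 0;8.5 0.4 -3.4 0 0 0 0;8.5 0.4 -3.3 0 0 0 0"
}}

```text
time: 14.53
tool_pos: [0.4847, -0.3052, 0.1553]
tool_rot: [[0.112, 0.994, 0.001], [0.994, -0.112, -0.001], [-0.001, 0.001, -1.0]]
ft_force: [0.4, 0.6, -0.7]
finger_gap: 0.0852
grip_force: 0.0
```

Run:
```python
from h import *
s=manip.state(); print(s['time'],s['tool_pos'])
d=grab('top'); print(find(d,(.641,.0702),.093)); print(find(d,(.6493,.1443),.111)); print(find(d,(.485,-.303),.062))
```

```text
14.5333 [ 0.48469944 -0.30521605  0.1552943 ]
(np.int64(344), array([0.6405, 0.0696, 0.0924]), (0.641, 0.0703, 50.2))
(np.int64(445), array([0.6482, 0.143 , 0.1103]), (0.6491, 0.1437, 55.6))
(np.int64(259), array([ 0.4852, -0.3029,  0.0616]), (0.4852, -0.304, 44.1))
```

Emit:
{"api": "servo_tool", "payload": {
  "targets": "8.5 0 0 -2 0 0 0;8.5 0 0 -2 0 0 0;8.5 0 0 -2 0 0 0;8.5 0 0 -2 0 0 0;8.5 0 0 -2 0 0 0;8.5 0 0 -2 0 0 0;8.5 0 0 -1.3 0 0 0;8.5 0 0 0 0 0 0;8.5 0 0 0 0 0 0"
}}

```text
time: 15.33
tool_pos: [0.4842, -0.3027, 0.0212]
tool_rot: [[0.112, 0.994, -0.001], [0.994, -0.112, 0.001], [0.001, -0.001, -1.0]]
ft_force: [0.9, 0.2, 0.7]
finger_gap: 0.0849
grip_force: 0.0
```

Emit:
{"api": "servo_tool", "payload": {
  "targets": "3.4 0 0 0 0 0 0;3.4 0 0 0 0 0 0;3.4 0 0 0 0 0 0;3.4 0 0 0 0 0 0;3.4 0 0 0 0 0 0;3.4 0 0 0 0 0 0;3.4 0 0 0 0 0 0;3.4 0 0 0 0 0 0;3.4 0 0 0 0 0 0;3.4 0 0 0 0 0 0"
}}

```text
time: 16.17
tool_pos: [0.4856, -0.304, 0.0229]
tool_rot: [[0.112, 0.994, 0.002], [0.994, -0.112, -0.002], [-0.002, 0.002, -1.0]]
ft_force: [-0.3, 1.0, 7.2]
finger_gap: 0.0424
grip_force: 51.5
```

Emit:
{"api": "servo_tool", "payload": {
  "targets": "3.4 0 0 0.5 0 0 0;3.4 0 0 0.5 0 0 0;3.4 0 0 1 0 0 0;3.4 0 0 1 0 0 0;3.4 0 0 1 0 0 0;3.4 0 0 0 0 0 0;3.4 0 0 0 0 0 0"
}}

```text
time: 16.75
tool_pos: [0.4855, -0.3039, 0.0626]
tool_rot: [[0.112, 0.994, 0.002], [0.994, -0.112, -0.002], [-0.001, 0.002, -1.0]]
ft_force: [0.3, -0.3, -0.6]
finger_gap: 0.0421
grip_force: 50.9
```

Emit:
{"api": "servo_tool", "payload": {
  "targets": "3.4 -0.3 1.3 0 0 0 0;3.4 -0.4 2.5 0 0 0 0;3.4 -0.4 3.3 0 0 0 0;3.4 -0.4 3.3 0 0 0 0;3.4 -0.4 3.3 0 0 0 0;3.4 -0.4 3.3 0 0 0 0;3.4 -0.2 2.3 0 0 0 0;3.4 0 1 0 0 0 0;3.4 0 0 0 0 0 0"
}}

```text
time: 17.5
tool_pos: [0.4577, -0.0973, 0.0605]
tool_rot: [[0.108, 0.994, -0.002], [0.994, -0.108, 0.001], [0.001, -0.003, -1.0]]
ft_force: [-0.7, -0.4, -0.9]
finger_gap: 0.0422
grip_force: 50.9
```

Emit:
{"api": "servo_tool", "payload": {
  "targets": "3.4 1 0.6 0 0 0 0;3.4 2 1.1 0 0 0 0;3.4 2.5 1.4 0 0 0 0;3.4 2.5 1.4 0 0 0 0;3.4 2.5 1.4 0 0 0 0;3.4 2.5 1.4 0 0 0 0;3.4 2 1.1 0 0 0 0;3.4 1.5 0.8 0 0 0 0;3.4 0.8 0.4 0 0 0 0;3.4 0 0 -1 0 0 0;3.4 0 0 0 0 0 0"
}}

```text
time: 18.42
tool_pos: [0.6315, -0.0047, 0.049]
tool_rot: [[0.112, 0.994, -0.003], [0.994, -0.112, -0.0], [-0.0, -0.003, -1.0]]
ft_force: [-1.0, -0.8, -2.9]
finger_gap: 0.0423
grip_force: 51.0
```

Emit:
{"api": "servo_tool", "payload": {
  "targets": "3.4 0 0 -0.5 0 0 0;3.4 0 0 -0.3 0 0 0;3.4 0 0 -0.2 0 0 0;3.4 0 0 -0.1 0 0 0;3.4 0 0 0 0 0 0;3.4 0 0 0 0 0 0"
}}

```text
time: 18.92
tool_pos: [0.6325, -0.0043, 0.0405]
tool_rot: [[0.112, 0.994, 0.0], [0.994, -0.112, -0.0], [0.0, 0.0, -1.0]]
ft_force: [0.4, -0.3, -0.7]
finger_gap: 0.0423
grip_force: 51.0
```

Emit:
{"api": "servo_tool", "payload": {
  "targets": "3.4 0 0 -0.1 0 0 0;3.4 0 0 -0.1 0 0 0;3.4 0 0 0 0 0 0;3.4 0 0 0 0 0 0"
}}

```text
time: 19.25
tool_pos: [0.6326, -0.0041, 0.0383]
tool_rot: [[0.112, 0.994, 0.0], [0.994, -0.112, 0.0], [0.0, 0.0, -1.0]]
ft_force: [0.3, 0.6, -0.9]
finger_gap: 0.0422
grip_force: 51.0
```

Emit:
{"api": "servo_tool", "payload": {
  "targets": "3.4 0 0 -0.1 0 0 0;3.4 0 0 -0.05 0 0 0;3.4 0 0 0 0 0 0;3.4 0 0 0 0 0 0"
}}

```text
time: 19.58
tool_pos: [0.6329, -0.0041, 0.0379]
tool_rot: [[0.112, 0.994, 0.001], [0.994, -0.112, -0.0], [0.0, 0.001, -1.0]]
ft_force: [-2.6, 1.1, 5.0]
finger_gap: 0.0424
grip_force: 51.6
```

Emit:
{"api": "servo_tool", "payload": {
  "targets": "6 0 0 0 0 0 0;8.5 0 0 0 0 0 0;8.5 0 0 0 0 0 0;8.5 0 0 0 0 0 0;8.5 0 0 0 0 0 0;8.5 0 0 1 0 0 0;8.5 0 0 2 0 0 0;8.5 0 0 2.5 0 0 0;8.5 0 0 2.5 0 0 0;8.5 0 0 3 0 0 0;8.5 -1 0 0 0 0 0;8.5 -2 0 0 0 0 0"
}}

```text
time: 20.58
tool_pos: [0.6069, -0.0047, 0.1508]
tool_rot: [[0.112, 0.994, 0.009], [0.994, -0.112, -0.001], [0.0, 0.009, -1.0]]
ft_force: [-0.5, -0.2, -0.2]
finger_gap: 0.085
grip_force: 0.0
```

Emit:
{"api": "servo_tool", "payload": {
  "targets": "8.5 -2.5 0.6 0 0 0 0;8.5 -2.5 1.5 0 0 0 0;8.5 -2.2 2 0 0 0 0;8.5 -2 2.5 0 0 0 0;8.5 -1.5 3 0 0 0 0;8.5 -0.9 3 0 0 0 0;8.5 0 3 0 0 0 0;8.5 0 2 0 0 0 0;8.5 0 0 0 0 0 0;8.5 0 0 0 0 0 0"
}}

```text
time: 21.42
tool_pos: [0.4864, 0.1726, 0.1472]
tool_rot: [[0.11, 0.994, 0.001], [0.994, -0.11, -0.0], [-0.0, 0.001, -1.0]]
ft_force: [-0.5, -0.5, -0.5]
finger_gap: 0.0852
grip_force: 0.0
```

Run:
```python
from h import *
s=manip.state(); print(s['time'],s['tool_pos'])
d=grab('top'); print(find(d,(.6328,-.0043),.077)); print(find(d,(.641,.0702),.093)); print(find(d,(.487,.172),.048))
```

```text
21.4167 [0.48640555 0.17256284 0.14722073]
(np.int64(253), array([ 0.6332, -0.0044,  0.0764]), (0.6336, -0.0048, 43.1))
(np.int64(346), array([0.6406, 0.0698, 0.0921]), (0.6409, 0.0692, 50.5))
(np.int64(156), array([0.486 , 0.1691, 0.0473]), (0.4866, 0.1716, 37.0))
```

Good. Next is jar_a, down to a TCP height of about 9 mm.

Emit:
{"api": "servo_tool", "payload": {
  "targets": "8.5 0 0 -2 0 0 0;8.5 0 0 -2 0 0 0;8.5 0 0 -2 0 0 0;8.5 0 0 -2 0 0 0;8.5 0 0 -2 0 0 0;8.5 0 0 -2 0 0 0;8.5 0 0 -1.2 0 0 0;8.5 0 0 -0.6 0 0 0;8.5 0 0 0 0 0 0;8.5 0 0 0 0 0 0"
}}

```text
time: 22.3
tool_pos: [0.4869, 0.1711, 0.0091]
tool_rot: [[0.113, 0.994, -0.0], [0.994, -0.113, -0.0], [-0.0, -0.0, -1.0]]
ft_force: [-0.4, 0.1, -0.2]
finger_gap: 0.0849
grip_force: 0.0
```

Emit:
{"api": "servo_tool", "payload": {
  "targets": "2.9 0 0 0 0 0 0;2.9 0 0 0 0 0 0;2.9 0 0 0 0 0 0;2.9 0 0 0 0 0 0;2.9 0 0 0 0 0 0;2.9 0 0 0 0 0 0;2.9 0 0 0 0 0 0;2.9 0 0 0 0 0 0;2.9 0 0 0 0 0 0;2.9 0 0 0 0 0 0;2.9 0 0 0 0 0 0"
}}

```text
time: 23.22
tool_pos: [0.4875, 0.1721, 0.0098]
tool_rot: [[0.112, 0.994, 0.002], [0.994, -0.112, 0.0], [0.0, 0.002, -1.0]]
ft_force: [-0.8, 0.5, 5.8]
finger_gap: 0.0366
grip_force: 50.5
```

Emit:
{"api": "servo_tool", "payload": {
  "targets": "2.9 0 0 0.5 0 0 0;2.9 0 0 0.5 0 0 0;2.9 0 0 1 0 0 0;2.9 0 0 1 0 0 0;2.9 0 0 1 0 0 0;2.9 0 0 0 0 0 0;2.9 0 0 0 0 0 0"
}}

```text
time: 23.8
tool_pos: [0.4877, 0.1721, 0.0501]
tool_rot: [[0.112, 0.994, 0.003], [0.994, -0.112, 0.001], [0.001, 0.003, -1.0]]
ft_force: [-0.5, 0.3, -0.6]
finger_gap: 0.0365
grip_force: 50.1
```

Emit:
{"api": "servo_tool", "payload": {
  "targets": "2.9 0 -1 0 0 0 0;2.9 0 -2 0 0 0 0;2.9 0 -3 0 0 0 0;2.9 0 -3 0 0 0 0;2.9 0 -3 0 0 0 0;2.9 0 -3 0 0 0 0;2.9 0 -3 0 0 0 0;2.9 0 -3 0 0 0 0;2.9 0 -2.1 0 0 0 0;2.9 0 -1.5 0 0 0 0;2.9 0 -0.5 0 0 0 0;2.9 0 0 0 0 0 0"
}}

```text
time: 24.8
tool_pos: [0.486, -0.0804, 0.0484]
tool_rot: [[0.114, 0.993, -0.001], [0.993, -0.114, 0.0], [0.0, -0.001, -1.0]]
ft_force: [0.2, 0.4, -1.1]
finger_gap: 0.0366
grip_force: 50.0
```

Emit:
{"api": "servo_tool", "payload": {
  "targets": "2.9 1 0 0 0 0 0;2.9 2 0 0 0 0 0;2.9 2.5 0 0 0 0 0;2.9 2.5 0 0 0 0 0;2.9 2.5 0 0 0 0 0;2.9 2 0 0 0 0 0;2.9 1.2 0 0 0 0 0;2.9 0 0 -1 0 0 0;2.9 0 0 -0.7 0 0 0;2.9 0 0 -0.3 0 0 0;2.9 0 0 0 0 0 0;2.9 0 0 0 0 0 0"
}}

```text
time: 25.8
tool_pos: [0.6217, -0.0786, 0.0278]
tool_rot: [[0.112, 0.994, -0.003], [0.994, -0.112, 0.001], [0.0, -0.003, -1.0]]
ft_force: [-0.2, -0.5, -0.7]
finger_gap: 0.0363
grip_force: 50.1
```

Emit:
{"api": "servo_tool", "payload": {
  "targets": "2.9 0.1 0 -0.1 0 0 0;2.9 0 0 -0.1 0 0 0;2.9 0 0 -0.1 0 0 0;2.9 0 0 0 0 0 0;2.9 0 0 0 0 0 0"
}}

```text
time: 26.22
tool_pos: [0.6246, -0.0793, 0.026]
tool_rot: [[0.112, 0.994, 0.0], [0.994, -0.112, -0.0], [-0.0, 0.0, -1.0]]
ft_force: [0.2, 0.7, 0.2]
finger_gap: 0.0362
grip_force: 50.1
```

Emit:
{"api": "servo_tool", "payload": {
  "targets": "2.9 0 0 -0.1 0 0 0;2.9 0 0 0 0 0 0;2.9 0 0 0 0 0 0"
}}

```text
time: 26.47
tool_pos: [0.6248, -0.0793, 0.0249]
tool_rot: [[0.112, 0.994, 0.0], [0.994, -0.112, -0.0], [-0.0, 0.0, -1.0]]
ft_force: [-0.9, 0.1, 0.4]
finger_gap: 0.0362
grip_force: 50.2
```

Emit:
{"api": "servo_tool", "payload": {
  "targets": "2.9 0 0 -0.1 0 0 0;2.9 0 0 0 0 0 0;2.9 0 0 0 0 0 0"
}}

```text
time: 26.72
tool_pos: [0.6248, -0.0793, 0.0249]
tool_rot: [[0.112, 0.994, 0.0], [0.994, -0.112, -0.0], [-0.0, 0.0, -1.0]]
ft_force: [-1.9, 0.1, 4.9]
finger_gap: 0.0363
grip_force: 50.7
```

Contact: 5 N upward. Release, rise and back off.

Emit:
{"api": "servo_tool", "payload": {
  "targets": "5 0 0 0 0 0 0;8.5 0 0 0 0 0 0;8.5 0 0 0 0 0 0;8.5 0 0 0 0 0 0;8.5 0 0 0 0 0 0;8.5 0 0 1 0 0 0;8.5 0 0 2 0 0 0;8.5 0 0 3 0 0 0;8.5 0 0 3 0 0 0;8.5 0 0 3 0 0 0;8.5 0 0 3 0 0 0;8.5 -2 0 0 0 0 0"
}}

```text
time: 27.72
tool_pos: [0.6124, -0.0807, 0.1826]
tool_rot: [[0.111, 0.994, 0.017], [0.994, -0.111, -0.004], [-0.002, 0.017, -1.0]]
ft_force: [1.4, 0.5, 1.9]
finger_gap: 0.0848
grip_force: 0.0
```

Emit:
{"api": "servo_tool", "payload": {
  "targets": "8.5 -3 0 0 0 0 0;8.5 -3 0 0 0 0 0;8.5 -3 0 0 0 0 0;8.5 -3 0 0 0 0 0;8.5 -2 0 0 0 0 0;8.5 0 0 0 0 0 0;8.5 0 0 0 0 0 0;8.5 0 0 0 0 0 0"
}}

```text
time: 28.38
tool_pos: [0.4656, -0.0795, 0.1747]
tool_rot: [[0.112, 0.994, 0.002], [0.994, -0.112, -0.001], [-0.0, 0.002, -1.0]]
ft_force: [0.8, -0.8, -0.7]
finger_gap: 0.0848
grip_force: 0.0
```

Run:
```python
from h import *
s=manip.state(); print(s['time'],s['tool_pos'],s['ft_force'],s['joint_velocities'].round(1))
d=grab('top','topf'); 
for g,z in(((.6493,.1443),.111),((.641,.0702),.093),((.6328,-.0043),.077),((.6243,-.079),.063),((.6654,.2755),.1)): print(find(d,g,z))
s=grab('side','sidef')
```

```text
28.3833 [ 0.46564408 -0.07946353  0.1746993 ] [ 0.82359032 -0.78856045 -0.73804489] [ 0.2  1.1  1.  -0.1  0.  -0. ]
(np.int64(440), array([0.6484, 0.1431, 0.1103]), (0.6491, 0.1437, 55.8))
(np.int64(342), array([0.6408, 0.0699, 0.0922]), (0.641, 0.0693, 50.1))
(np.int64(253), array([ 0.6332, -0.0046,  0.0766]), (0.6336, -0.0045, 44.5))
(np.int64(184), array([ 0.6252, -0.0787,  0.0622]), (0.6258, -0.0788, 36.9))
(np.int64(282), array([0.6652, 0.2754, 0.0974]), (0.6648, 0.2753, 60.3))
```

View pics/sidef.png

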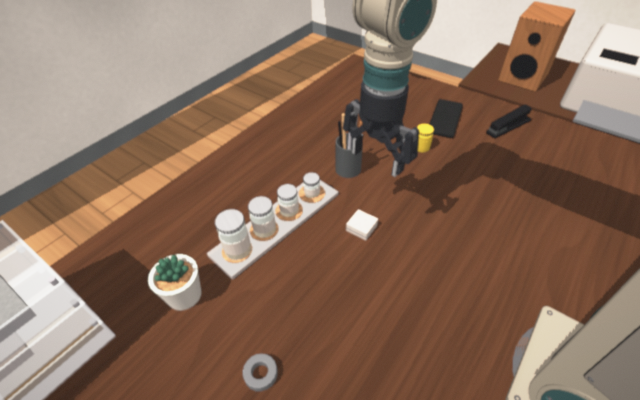

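The side view shows the four jars upright on the pads, from the tallest at (232,237) by the planter down to the lowest at (312,187). All are within about 2 mm of their pad centres. The planter has not moved and the gripper is clear. I hand the job in.

```bash
python3 -c "
from station import workorder; print(workorder.close_job())"
```

```text
the job is handed in; nothing more can be done
None
```

The job is handed in: the four jars stand upright on the cork pads in falling order of height, tallest next to the planter, each measured within about 2 mm of its pad's centre; the hand-in call returned no verdict.

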